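# Set the ski clamp on the boot-room shelf

## Robot

A 6-joint arm with a two-finger parallel gripper is mounted at the origin on the work surface. World frame = base frame: x ahead of the robot, y to its left, z up, the work surface at z = 0. Lengths are in mm, angles in rad, forces in N, time in s.
With the tool pointing down it reaches from about 275 to 750 mm from the base axis. Payload 10.2 kg.
Tool frame: the origin (TCP) lies on the front face of the gripper's body, between the roots of the fingers; the fingertips stand 73 mm ahead of it and the grasp point (between the pads) lies 54 mm ahead of it; z points along the fingers, y is the line along which they close (so a half turn about z gives the same grasp; the last joint's range is limited). The gripper opens to 85 mm and grips with 20 to 120 N. Pads are 22 mm wide; open, the fingers measure 114 mm over their backs; the gripper's body (76 mm by 85 mm) begins 54 mm behind the grasp point. The pads swing forward as they close: fully open they stand 13 mm farther back than shut.
Start: joints at [0.932, 0.313, 1.498, -0, 1.331, -0.223], TCP at [212.072, 480.268, 303.894] pointing down, gripper open.
Joint ranges: [-2.94, 2.94], [-0.97, 2.17], [0.19, 2.56], [-1.23, 4.37], [0.02, 3.11], [-2.88, 2.88]. Speed limits (rad/s): [2.39, 2.39, 3.01, 3.14, 3.14, 3.14].

## Interface

Orientations are given as a unit quaternion [w, x, y, z].
In Python, from rig import * gives the robot as it stands.
- The arm moves only by the tool step_arm, never from a script. Its argument "plan" is a list of rows, each an object with "offset": the shift along the tool's x, y, z in cm, a list of three; "rot": the turn, a rotation vector about the tool's x, y, z in degrees, a list of three; "gripper": the finger opening in cm, from 0 to 8.54. In form: [{"offset": [x, y, z], "rot": [wx, wy, wz], "gripper": gripper}, ...]. A call has 1 to 12 rows; each row is the pose to reach, as a shift and turn from the pose commanded when the call began, along the tool's axes at that moment; what a row does not reach only later rows make up. A row lasts 1/10 s, in which the tool goes at most 50 mm and 8.59 degrees, less where a joint would pass 70% of its speed; a pose out of reach is approached as far as the arm can. A call with a gripper value outside its range is refused whole. The fingers move at their own pace and stop on an object; "squeeze" is the grip in N (left out, the last holds). Time passes only in rows, so rows that repeat a pose let the fingers close. It gives the time, the measured TCP pose, the force, the opening and the grip force at its end, in the units of the state.
- sense(): the state, without advancing time (a new reading comes with each control period).
- capture(name): name is "scene" or "top" or "wrist"; returns a dict with "color" (420x560x3 uint8, red, green, blue), "depth" (420x560 float32, mm along the optical axis (not along the pixel's ray), 0 where there is no reading), "vertical_fov" (degrees; the focal length in pixels is half the picture's height over the tangent of half this angle, whatever the lens; pixels are square), "cx", "cy" (the principal point, pixels), "rvec" (rotation vector, rad) and "tvec" (3), from world to camera coordinates, as OpenCV has them; the wrist camera has in their place "mount" (4x4, takes a point from camera to tool coordinates, whose origin is the TCP and whose axes are the flange's). Camera axes: x right, y down, z forward; pixel columns grow to the right and rows downward; lengths in mm; the calibration is good to about 2 mm. The wrist camera is an equidistant fisheye: a pixel r from the principal point sees the ray r / f radians off the axis. A picture is of the moment at which its call begins: read the wrist's pose just before it.
- finish_job(): hands the job in; it is judged then, once.
The state is a dict: "time_s": time; "joints": joint angles; "dq": joint speeds; "tau": joint torques, N m; "eef_pos": TCP position; "ee_rot": TCP orientation; "force": force on the tool from outside, world axes, zero at the start; "wrist_torque": the same for the moment, N m; "grip_width": opening from 0.0 (shut) to 1.0 (fully open); "grip_force": force on a finger pad.
Only numpy, scipy, OpenCV 4.12 (cv2) and the standard library are available. Lean on these libraries where they do the work, as an engineer would, in place of code of your own. Each camera call takes 0.05 s, during which the arm holds its last target. There are 200 camera calls.

## Task

Set the ski clamp ready for a ski: push its sliding jaw along the rail toward the fixed jaw until the spring pin drops into the notch, and leave it clicked in there. Then push the lock lever round all the way to its closed stop, alongside the rail. Do not pull the spring pin up by its button, and leave the other gear on the shelf where it lies.

Things in the scene. Friction and masses are not known exactly. Their poses are not given: they have to be found in the camera images.
- clamp: Ski clamp bolted to the shelf. Grey base plate 100 x 380 x 12 mm, long along its y, with an ear to x = -105 mm at y = 70 to 190 mm. Origin: centre of its underside; z up. Guide rods and a 30 mm wide steel index strip run along y, tops 24 to 26 mm above the shelf. Fixed upright jaw at y = 137 to 163 mm, 84 mm wide, top 78 mm up. End bar at y = -181 mm, 36 mm high.
- jaw (a joint): Travel in m of the sliding aluminium jaw along the clamp's +y, toward the fixed jaw: 0 to 0.18; starts at 0 to 0.04. Stays where left; sliding takes 2.5 to 5 N. Its pin axis is at clamp y = -0.10 + travel. Block 84 wide (x), 50 long (y), 29 to 58 mm above the shelf, centred on the pin axis; at its +y end a padded plate 78 mm high reaches 41 mm ahead of the pin axis.
- jaw_push (a point): Centre of the flat rear (-y) face of the sliding jaw's block, 25 mm behind the pin axis, 43.5 mm above the shelf: the face to push on. The face is 84 mm wide and 29 mm high; behind it nothing stands higher than 36 mm.
- jaw_pin (a point): Point on the sliding jaw, on the axis of its spring pin, at the height of the index strip's top face (26 mm above the shelf).
- plunger (a joint): Height in m of the spring pin through the sliding jaw, positive DOWN: about 0 while its 10 mm ball roller runs on the index strip, about 0.0065 when dropped into the notch, negative if pulled up. Spring about 12 N down. Black button on top: 16 mm diameter, 8 mm high, top 74 mm above the shelf while riding, 68 mm when dropped.
- notch (a point): Middle of the only V notch across the index strip, level with its top face (26 mm above the shelf); y along the rail. 16 mm wide, 8 mm deep, 45 degree flanks. Lies at clamp y = 0 to 40 mm, differing each time. Within some 5 mm of the middle the pin falls in and the push force dips; pushing on past the middle takes about 20 N, then the pin climbs out and the jaw runs on.
- lever (a joint): Angle in rad of the flat lock lever about its upright pivot: 0 = open (pointing along the clamp's -x), 1.57 = closed at its stop (pointing along the clamp's -y, alongside the rail). Grows anticlockwise seen from above. It starts at 0 to 0.25 and stays where it is left; about 0.12 N m.
- lever_pivot (a point): Lever pivot axis, at half the lever's height (41 mm above the shelf); at clamp x = -78, y = 150 mm. Round hub of 32 mm diameter, top 52 mm above the shelf.
- lever_tip (a point): Middle of the round black end of the lever (20 mm diameter), 85 mm from the pivot, 41 mm above the shelf. The lever bar is 14 mm wide and spans 32 to 50 mm above the shelf.
- jar: Bystander: frosted plastic jar with grey twist lid, 72 mm diameter, 86 mm high. Origin under its centre. Loose.
- multitool: Bystander: folded steel multi-tool lying flat, 32 x 102 mm (long along its y), 18 mm high. Origin under its centre. Loose.
- shovel_grip: Bystander: orange plastic avalanche-shovel grip lying flat, 142 mm wide (x), reaching 120 mm along its +y, 32 mm high. Origin under the middle of its cross bar. Loose.

How it is judged (in metres and radians):
On the way, in this order (a step that is already met when the one before it is completed fails the run):
1. the jaw's pin has dropped into the notch while the lever is still open (value of joint plunger above 0.004 m and y of jaw_pin in the frame of notch between -0.003 and 0.003 m and value of joint lever below 0.6 rad), for 0.2 s.
2. the lever is pushed round to its closed stop, the pin still in the notch (value of joint plunger above 0.004 m and y of jaw_pin in the frame of notch between -0.003 and 0.003 m and value of joint lever above 1.42 rad), for 0.2 s.
At the end, for the whole second after the job is handed in: The pin sits in the notch (dropped over 4 mm, jaw within 3 mm of the notch middle), the lever is closed to within 0.15 rad of its stop, both are at rest, and the other gear is within 30 mm of where it lay (all of step 2 and velocity of joint jaw between -0.01 and 0.01 m/s and velocity of joint lever between -0.05 and 0.05 rad/s and distance of each of jar, multitool, shovel_grip from where it was at the start of the episode below 0.03 m); the robot touches nothing.
It fails at once if the spring pin is pulled up more than 4 mm by its button (value of joint plunger below -0.004 m).
It fails at once if other gear is lifted, carried, knocked away or tipped (distance of any of jar, multitool, shovel_grip from where it was at the start of the episode above 0.03 m or angle between any of jar, multitool, shovel_grip's own z axis and vertical above 0.3 rad).
It also fails if it takes over 56 s, if anything falls off the work surface, if the arm or the gripper's body presses on something with over 40 N, if the wrist force passes 120 N, or if a joint passes its speed limit or range.

## Working session

There is one attempt and no reset: what is moved stays moved. The work goes in short steps, Python scripts to look and compute and a tool call to move; the robot and the scene stay as the last step left them, time stands still between calls to the robot, and variables do not carry over. Pictures are saved under pics/ and viewed, at most 10 in all, crops included, and the job is handed in when it is done.

Besides the shell and the picture viewer there is one more tool, called after "Request:" as name([rows], argument=value, ...), one row to a line, values as JSON. step_arm: Moves the arm, as the interface text tells. Its arguments: {"type":"object","properties":{"plan":{"type":"array"},"squeeze":{"type":"number"}},"required":["plan"]}

```bash
mkdir -p pics; cat > h.py <<'E'
from rig import *
import numpy as np, cv2
from scipy.spatial.transform import Rotation as R
def cloud(c):
    f=210/np.tan(np.radians(c["vertical_fov"]/2)); d=c["depth"]
    v,u=np.mgrid[:420,:560]
    P=np.dstack([(u-c["cx"])/f*d,(v-c["cy"])/f*d,d])
    Rm=R.from_rotvec(np.ravel(c["rvec"])).as_matrix()
    return (P-np.ravel(c["tvec"]))@Rm
def save(n,img,s=1.4): cv2.imwrite(n,cv2.resize(cv2.cvtColor(img,cv2.COLOR_RGB2BGR),None,fx=s,fy=s))
E
python3 - <<'E'
from h import *
s=sense(); print(s)
for n in("top","scene"):
    c=capture(n); np.savez(n+".npz",**c); save(f"pics/{n}.png",c["color"])
    print(n,c["vertical_fov"],-R.from_rotvec(np.ravel(c["rvec"])).as_matrix().T@np.ravel(c["tvec"]),(c["depth"]>0).mean())
E
```

```text
{'time_s': 0.0, 'joints': array([ 9.31593641e-01,  3.13433919e-01,  1.49844644e+00,  1.64313279e-06,
        1.33097841e+00, -2.23390853e-01]), 'dq': array([ 1.17360669e-03, -6.25432879e-05, -8.69790325e-04,  1.01211422e-03,
        1.07056269e-03,  8.95648289e-04]), 'tau': array([ 6.07522852e-04, -4.12253773e+01, -2.59748626e+01, -1.79537337e-04,
        4.03672631e-03,  3.66017173e-05]), 'eef_pos': array([211.96964771, 480.12467017, 303.33971715]), 'ee_rot': array([-2.65374316e-04,  2.06411516e-01,  9.78465066e-01, -5.74751944e-04]), 'force': array([-0.76783996, -0.38813632, -0.20582561]), 'wrist_torque': array([0.01540051, 0.02209784, 0.04341037]), 'grip_force': 0.0, 'grip_width': 1.0016079259869544}
top 57.40974036989363 [470.66653107 -23.91478887 728.67942758] 0.9960714285714286
scene 46.172129854773274 [1241.45953898   27.26941165  546.51318448] 0.9962840136054422
```

View pics/top.png

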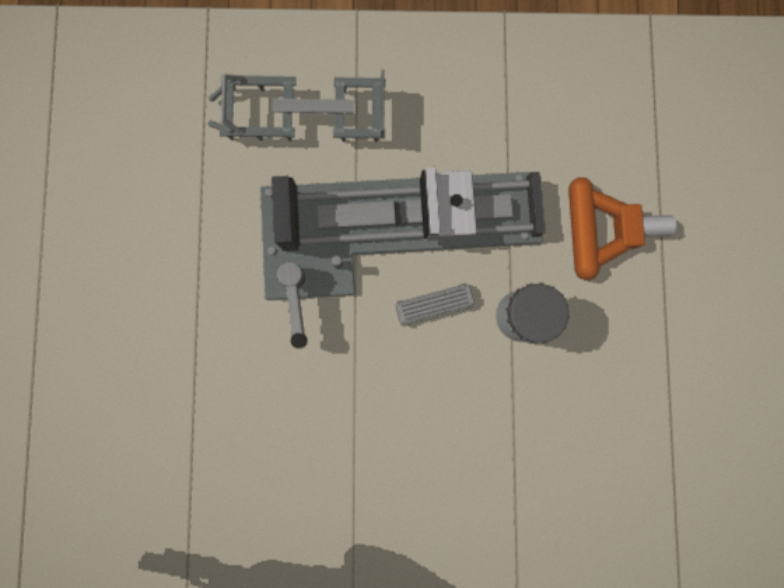

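View pics/scene.png

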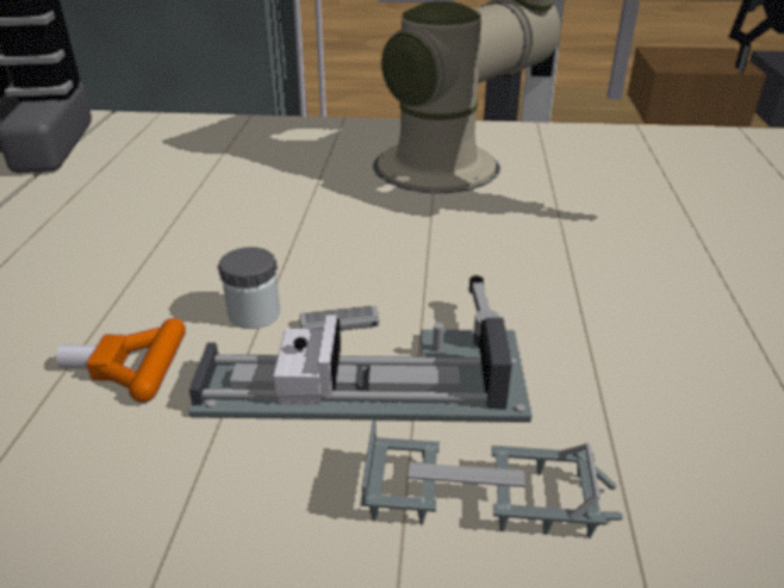

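The top view (1.4x px) has the rail running left (+y clamp). The fixed jaw is at (285,212), the notch at (401,212), the button at (457,200), the end bar at (536,204), the hub at (289,273) and the lever tip at (299,340). The jar at (538,313), multitool at (435,305) and shovel grip at (585,228) are clear of the rail. The scene view confirms this.

```bash
python3 - <<'E'
from h import *
c=dict(np.load("top.npz")); P=cloud(c)
f=210/np.tan(np.radians(c["vertical_fov"]/2)); Rm=R.from_rotvec(np.ravel(c["rvec"])).as_matrix(); C=-Rm.T@np.ravel(c["tvec"])
def ray(u,v,z):
    d=Rm.T@np.array([(u-c["cx"])/f,(v-c["cy"])/f,1]); return (C+d*(z-C[2])/d[2]).round(1)
Z=P[...,2]; g=c["color"].astype(int).max(2); v,u=np.mgrid[:420,:560]
def blob(m,u0,u1,v0,v1):
    m=m&(u>=u0/1.4)&(u<=u1/1.4)&(v>=v0/1.4)&(v<=v1/1.4); return m
def show(n,m,z):
    r=cv2.minAreaRect(np.argwhere(m)[:,::-1].astype(np.float32)); b=cv2.boxPoints(r)
    print(n,m.sum(),"zmed",np.median(Z[m]).round(1),"c",ray(u[m].mean(),v[m].mean(),z),"rect",[ray(*q,z)[:2].tolist() for q in b])
show("endbar",blob((Z>29)&(Z<43),520,550,160,245),36)
show("fixed",blob(Z>68,260,305,165,260),78)
show("jawplate",blob(Z>68,415,440,160,245),78)
show("jawblock",blob((Z>48)&(Z<64),440,485,160,245),58)
show("button",blob((Z>66),446,470,190,210),74)
show("hub",blob(Z>45,270,305,262,290),52)
show("tip",blob((Z>35)&(g<60),285,315,325,355),50)
show("lever",blob((Z>38),270,315,262,355),50)
show("post",blob((Z>18),325,348,250,272),35)
show("jar",blob((Z>75),490,580,270,360),86)
show("multi",blob((Z>10),390,480,280,330),18)
# notch row profile
for vv in (208,212,216):
    y=round(vv/1.4); print([(uu,g[y,uu],int(Z[y,uu])) for uu in range(272,304)])
print(ray(401/1.4,212/1.4,26))
E
```

```text
endbar 325 zmed 35.2 c [ 655.3 -242.9   36. ] rect [[697.2, -232.8], [698.7, -246.8], [614.6, -252.5], [613.2, -238.6]]
fixed 753 zmed 77.2 c [633.6  85.2  78. ] rect [[678.9, 109.6], [681.1, 74.8], [592.2, 68.8], [590.2, 103.1]]
jawplate 459 zmed 76.9 c [645.8 -96.4  78. ] rect [[687.3, -84.1], [688.9, -101.9], [604.7, -107.6], [603.2, -90.0]]
jawblock 1050 zmed 57.5 c [ 646.6 -132.8   58. ] rect [[691.0, -112.4], [691.5, -157.6], [605.4, -156.4], [605.1, -111.7]]
button 68 zmed 72.3 c [ 648.  -129.2   74. ] rect [[639.2, -122.2], [655.3, -122.3], [655.4, -139.9], [639.3, -139.7]]
hub 275 zmed 51.3 c [554.8  79.9  52. ] rect [[570.6, 96.0], [570.8, 65.9], [536.9, 65.3], [536.8, 95.3]]
tip 82 zmed 51.5 c [473.8  67.8  50. ] rect [[480.5, 76.8], [480.6, 59.3], [466.6, 59.1], [466.5, 76.6]]
lever 659 zmed 50.4 c [522.8  75.   50. ] rect [[569.2, 105.5], [573.2, 65.8], [465.6, 54.0], [461.9, 93.1]]
post 53 zmed 46.9 c [575.2  21.9  35. ] rect [[580.9, 30.1], [584.7, 19.2], [569.2, 13.9], [565.5, 24.8]]
jar 1479 zmed 85.3 c [ 506.8 -224.7   86. ] rect [[467.3, -167.3], [555.8, -171.1], [
[... 1936 characters left out ...]
nt64(131), 26), (278, np.int64(130), 25), (279, np.int64(130), 26), (280, np.int64(132), 26), (281, np.int64(115), 24), (282, np.int64(59), 26), (283, np.int64(51), 22), (284, np.int64(48), 20), (285, np.int64(54), 19), (286, np.int64(64), 15), (287, np.int64(71), 19), (288, np.int64(73), 21), (289, np.int64(76), 23), (290, np.int64(103), 25), (291, np.int64(130), 26), (292, np.int64(132), 27), (293, np.int64(131), 25), (294, np.int64(130), 27), (295, np.int64(131), 26), (296, np.int64(128), 23), (297, np.int64(131), 24), (298, np.int64(131), 25), (299, np.int64(131), 24), (300, np.int64(123), 22), (301, np.int64(89), 23), (302, np.int64(39), 46), (303, np.int64(43), 62)]
[644.5 -62.6  26. ]
```

Request:
step_arm([
  {"offset": [-33.4, -21.3, 5], "rot": [0, 0, -27.8], "gripper": 0},
  {"offset": [-33.4, -21.3, 5], "rot": [0, 0, -27.8], "gripper": 0},
  {"offset": [-33.4, -21.3, 5], "rot": [0, 0, -27.8], "gripper": 0},
  {"offset": [-33.4, -21.3, 5], "rot": [0, 0, -27.8], "gripper": 0},
  {"offset": [-33.4, -21.3, 5], "rot": [0, 0, -27.8], "gripper": 0},
  {"offset": [-33.4, -21.3, 5], "rot": [0, 0, -27.8], "gripper": 0},
  {"offset": [-33.4, -21.3, 5], "rot": [0, 0, -27.8], "gripper": 0},
  {"offset": [-33.4, -21.3, 5], "rot": [0, 0, -27.8], "gripper": 0},
  {"offset": [-33.4, -21.3, 5], "rot": [0, 0, -27.8], "gripper": 0},
  {"offset": [-33.4, -21.3, 5], "rot": [0, 0, -27.8], "gripper": 0},
  {"offset": [-33.4, -21.3, 5], "rot": [0, 0, -27.8], "gripper": 0},
  {"offset": [-33.4, -21.3, 5], "rot": [0, 0, -27.8], "gripper": 0},
], squeeze=60)

```text
time_s: 1.3
eef_pos: [431.0, 151.4, 254.0]
ee_rot: [-0.0, -0.035, 0.999, 0.0]
force: [-0.3, 0.3, 0.2]
grip_width: -0.001
grip_force: 0.0
```

Request:
step_arm([
  {"offset": [-19.6, -34.5, 5], "rot": [0, 0, 0], "gripper": 0},
  {"offset": [-19.6, -34.5, 5], "rot": [0, 0, 0], "gripper": 0},
  {"offset": [-19.6, -34.5, 5], "rot": [0, 0, 0], "gripper": 0},
  {"offset": [-19.6, -34.5, 5], "rot": [0, 0, 0], "gripper": 0},
  {"offset": [-19.6, -34.5, 5], "rot": [0, 0, 0], "gripper": 0},
  {"offset": [-19.6, -34.5, 5], "rot": [0, 0, 0], "gripper": 0},
  {"offset": [-19.6, -34.5, 5], "rot": [0, 0, 0], "gripper": 0},
  {"offset": [-19.6, -34.5, 5], "rot": [0, 0, 0], "gripper": 0},
  {"offset": [-19.6, -34.5, 5], "rot": [0, 0, 0], "gripper": 0},
  {"offset": [-19.6, -34.5, 5], "rot": [0, 0, 0], "gripper": 0},
  {"offset": [-19.6, -34.5, 5], "rot": [0, 0, 0], "gripper": 0},
])

```text
time_s: 2.4
eef_pos: [651.0, -178.2, 204.4]
ee_rot: [0.0, -0.036, 0.999, 0.0]
force: [0.2, -1.0, 0.7]
grip_width: -0.0
grip_force: 0.0
```

```bash
python3 - <<'E'
from h import *
s=sense(); print(s["eef_pos"],s["force"],s["joints"].round(2)); c=capture("scene"); np.savez("s2.npz",**c); save("pics/s2.png",c["color"])
E
```

```text
[ 651.00721294 -178.23460589  204.36733999] [ 0.20237224 -1.02880947  0.65021212] [-0.44  0.73  1.11  0.    1.3  -2.08]
```

View pics/s2.png

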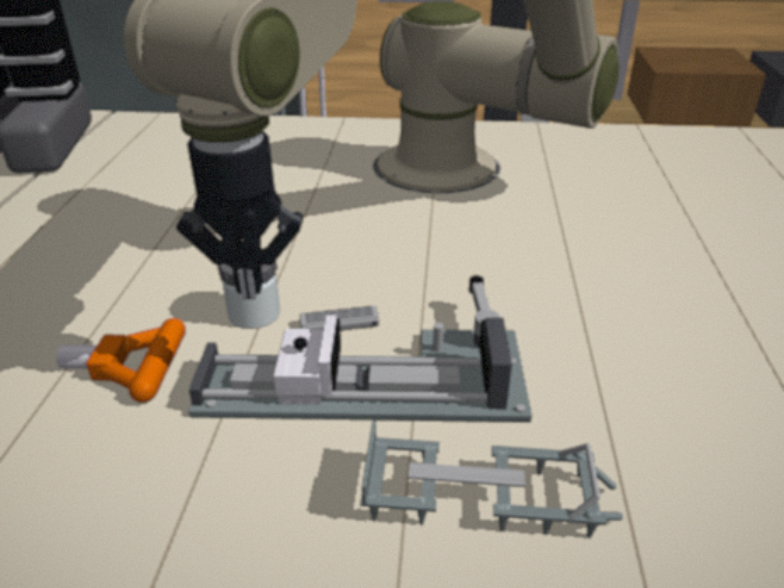

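The shut fingertips at (250,290) in this view are behind and above the jaw's rear face, and the knuckles stand well above the tips, so the path is clear. Lowering now.

Request:
step_arm([
  {"offset": [0, 0, 4], "rot": [0, 0, 0], "gripper": 0},
  {"offset": [0, 0, 7], "rot": [0, 0, 0], "gripper": 0},
  {"offset": [0, 0, 9.3], "rot": [0, 0, 0], "gripper": 0},
  {"offset": [0, 0, 9.3], "rot": [0, 0, 0], "gripper": 0},
  {"offset": [0, 0, 9.3], "rot": [0, 0, 0], "gripper": 0},
])

```text
time_s: 2.95
eef_pos: [651.4, -179.4, 112.4]
ee_rot: [0.001, -0.035, 0.999, -0.0]
force: [0.7, 0.4, 0.3]
grip_width: -0.001
grip_force: 0.0
```

Request:
step_arm([
  {"offset": [0, 0.5, 0], "rot": [0, 0, 0], "gripper": 0},
  {"offset": [0, 1, 0], "rot": [0, 0, 0], "gripper": 0},
  {"offset": [0, 1.5, 0], "rot": [0, 0, 0], "gripper": 0},
  {"offset": [0, 2, 0], "rot": [0, 0, 0], "gripper": 0},
  {"offset": [0, 2.5, 0], "rot": [0, 0, 0], "gripper": 0},
  {"offset": [0, 3, 0], "rot": [0, 0, 0], "gripper": 0},
  {"offset": [0, 3.5, 0], "rot": [0, 0, 0], "gripper": 0},
  {"offset": [0, 4, 0], "rot": [0, 0, 0], "gripper": 0},
])

```text
time_s: 3.75
eef_pos: [648.8, -140.9, 112.5]
ee_rot: [0.001, -0.035, 0.999, -0.002]
force: [0.2, -6.6, 3.9]
grip_width: 0.006
grip_force: 3.2
```

```bash
python3 - <<'E'
from h import *
s=sense(); print(s["eef_pos"],s["force"]); c=capture("scene"); np.savez("s3.npz",**c); save("pics/s3.png",c["color"])
E
```

```text
[ 648.81991821 -140.93971321  112.4939822 ] [ 0.18136723 -6.55718146  3.94002476]
```

View pics/s3.png

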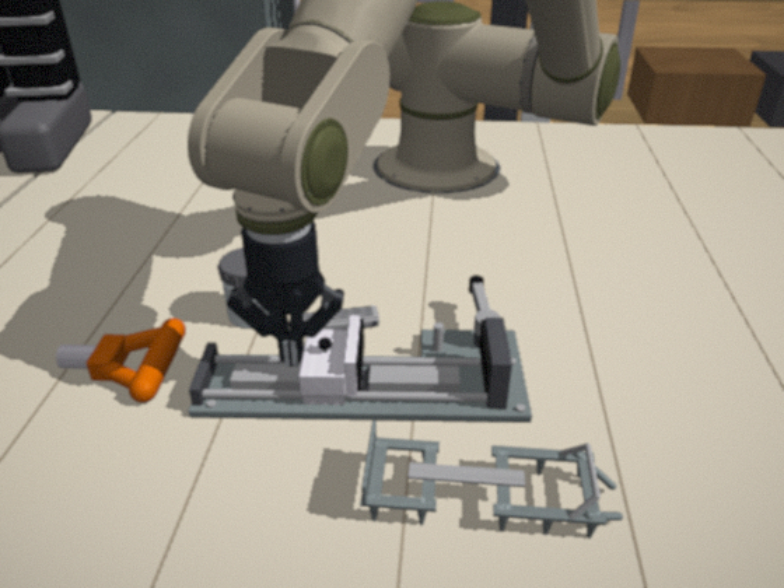

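The fingers bear on the rear face (290,350), and the knuckles clear the button at (325,344). About 39 mm remains to the notch.

Request:
step_arm([
  {"offset": [0, 0.4, 0], "rot": [0, 0, 0], "gripper": 0},
  {"offset": [0, 0.8, 0], "rot": [0, 0, 0], "gripper": 0},
  {"offset": [0, 1.2, 0], "rot": [0, 0, 0], "gripper": 0},
  {"offset": [0, 1.6, 0], "rot": [0, 0, 0], "gripper": 0},
  {"offset": [0, 2.0, 0], "rot": [0, 0, 0], "gripper": 0},
  {"offset": [0, 2.4, 0], "rot": [0, 0, 0], "gripper": 0},
  {"offset": [0, 2.6, 0], "rot": [0, 0, 0], "gripper": 0},
  {"offset": [0, 2.7, 0], "rot": [0, 0, 0], "gripper": 0},
])

```text
time_s: 4.6
eef_pos: [646.7, -113.3, 111.6]
ee_rot: [0.001, -0.035, 0.999, -0.0]
force: [1.4, -4.1, 3.5]
grip_width: -0.003
grip_force: 1.9
```

Request:
step_arm([
  {"offset": [0, 0.1, 0], "rot": [0, 0, 0], "gripper": 0},
  {"offset": [0, 0.2, 0], "rot": [0, 0, 0], "gripper": 0},
  {"offset": [0, 0.2, 0], "rot": [0, 0, 0], "gripper": 0},
])

```text
time_s: 4.9
eef_pos: [646.2, -111.1, 110.8]
ee_rot: [-0.0, -0.035, 0.999, 0.0]
force: [1.2, -2.7, 2.7]
grip_width: -0.004
grip_force: 1.5
```

```bash
cat > m.py <<'E'
from h import *
# rigid-jaw geometry from the top camera, plus state
s=sense(); print(s["eef_pos"].round(1),s["force"].round(1))
c=capture("top"); P=cloud(c); O=np.array([643,-64.4]); a=np.radians(3.95)
q=P[...,:2]-O; X=q@[np.cos(a),np.sin(a)]; Y=q@[-np.sin(a),np.cos(a)]; Z=P[...,2]
for x0,x1 in((-38,-12),(15,40)):
    m=(X>x0)&(X<x1)&(Z>68)&(Z<84)&(Y>-40)&(Y<120); y=np.sort(Y[m]); print("plate y",m.sum(),np.percentile(y,[3,97]).round(1) if m.any() else None)
k=(abs(X)<9)&(Z>61)&(Z<84)&(Y<30)&(Y>-70)&(c["color"].max(2)<70); print("button",k.sum(),np.median(Z[k]) if k.any() else None)
save("pics/t_%.2f.png"%s["time_s"],c["color"])
E
python3 m.py
```

```text
[ 646.2 -111.1  110.8] [ 1.2 -2.7  2.7]
plate y 0 None
plate y 0 None
button 0 None
```

Request:
step_arm([
  {"offset": [0, 0.1, 0], "rot": [0, 0, 0], "gripper": 0},
  {"offset": [0, 0.2, 0], "rot": [0, 0, 0], "gripper": 0},
  {"offset": [0, 0.2, 0], "rot": [0, 0, 0], "gripper": 0},
])

```text
time_s: 5.25
eef_pos: [646.0, -108.9, 110.7]
ee_rot: [-0.0, -0.035, 0.999, 0.0]
force: [1.1, -2.4, 1.2]
grip_width: -0.002
grip_force: 1.0
```

Request:
step_arm([
  {"offset": [0, 0.1, 0], "rot": [0, 0, 0], "gripper": 0},
  {"offset": [0, 0.1, 0], "rot": [0, 0, 0], "gripper": 0},
])

```text
time_s: 5.45
eef_pos: [645.7, -107.6, 110.4]
ee_rot: [-0.001, -0.035, 0.999, 0.001]
force: [-0.0, -0.3, 1.1]
grip_width: 0.005
grip_force: 0.0
```

Request:
step_arm([
  {"offset": [0, 0.1, 0], "rot": [0, 0, 0], "gripper": 0},
  {"offset": [0, 0.1, 0], "rot": [0, 0, 0], "gripper": 0},
])

```text
time_s: 5.65
eef_pos: [645.8, -106.8, 110.6]
ee_rot: [-0.0, -0.035, 0.999, 0.0]
force: [0.8, 0.2, -0.8]
grip_width: 0.002
grip_force: 0.0
```

```bash
python3 - <<'E'
from h import *
c=capture("scene"); np.savez("s4.npz",**c); save("pics/s4.png",c["color"][200:320,120:400],2.8)
E
```

```text
(no output)
```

View pics/s4.png

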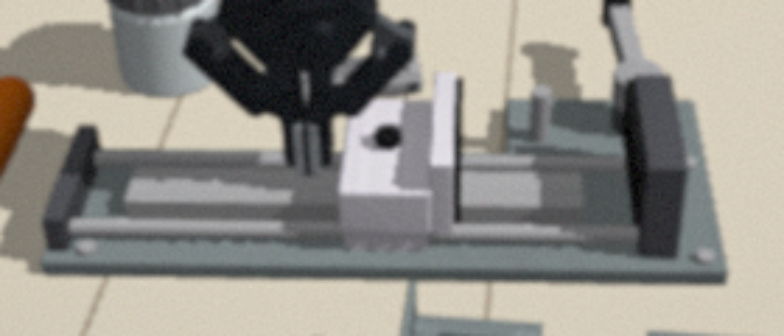

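Push force fell from about 3 N to 0 and a small gap opened ahead of the fingers, so the pin seems to have dropped. I'll back off, rise and move to the lever, then check from above.

Request:
step_arm([
  {"offset": [0, -1, 0], "rot": [0, 0, 0], "gripper": 0},
  {"offset": [0, -2, 0], "rot": [0, 0, 0], "gripper": 0},
  {"offset": [0, -2, -4], "rot": [0, 0, 0], "gripper": 0},
  {"offset": [0, -2, -8], "rot": [0, 0, 0], "gripper": 0},
  {"offset": [0, -2, -10], "rot": [0, 0, 0], "gripper": 0},
  {"offset": [14.8, 22.2, -10], "rot": [0, 0, 0], "gripper": 0},
  {"offset": [14.8, 22.2, -10], "rot": [0, 0, 0], "gripper": 0},
  {"offset": [14.8, 22.2, -10], "rot": [0, 0, 0], "gripper": 0},
  {"offset": [14.8, 22.2, -10], "rot": [0, 0, 0], "gripper": 0},
  {"offset": [14.8, 22.2, -10], "rot": [0, 0, 0], "gripper": 0},
  {"offset": [14.8, 22.2, -10], "rot": [0, 0, 0], "gripper": 0},
  {"offset": [14.8, 22.2, -10], "rot": [0, 0, 0], "gripper": 0},
])

```text
time_s: 6.9
eef_pos: [481.2, 106.0, 211.3]
ee_rot: [-0.0, -0.036, 0.999, 0.0]
force: [-0.5, -0.9, -0.4]
grip_width: 0.001
grip_force: 0.0
```

```bash
python3 m.py; ls pics
```

```text
[481.2 106.  211.3] [-0.5 -0.9 -0.4]
plate y 139 [28.3 43.4]
plate y 129 [28.3 43.4]
button 48 66.65890619436072
s2.png
s3.png
s4.png
scene.png
t_4.90.png
t_6.90.png
top.png
```

The button top dropped from 72.3 to 66.7 mm and the jaw sits at clamp y 2.4, which matches the notch. The pin is in. Next is the lever: lower beside it, then push round in an arc.

Request:
step_arm([
  {"offset": [0, 0, 4], "rot": [0, 0, 0], "gripper": 0},
  {"offset": [0, 0, 8], "rot": [0, 0, 0], "gripper": 0},
  {"offset": [0, 0, 10.1], "rot": [0, 0, 0], "gripper": 0},
  {"offset": [0, 0, 10.1], "rot": [0, 0, 0], "gripper": 0},
  {"offset": [0, 0, 10.1], "rot": [0, 0, 0], "gripper": 0},
])

```text
time_s: 7.45
eef_pos: [483.9, 103.1, 110.5]
ee_rot: [0.0, -0.034, 0.999, -0.0]
force: [-0.2, -0.5, -0.2]
grip_width: 0.001
grip_force: 0.0
```

Request:
step_arm([
  {"offset": [-0.3, -1, 0], "rot": [0, 0, 0], "gripper": 0},
  {"offset": [-0.4, -1.8, 0], "rot": [0, 0, 0], "gripper": 0},
  {"offset": [-0.2, -2.7, 0], "rot": [0, 0, 0], "gripper": 0},
  {"offset": [-0.3, -3.7, 0], "rot": [0, 0, 0], "gripper": 0},
  {"offset": [-0.4, -4.7, 0], "rot": [0, 0, 0], "gripper": 0},
  {"offset": [-0.7, -5.7, 0], "rot": [0, 0, 0], "gripper": 0},
  {"offset": [-1.2, -6.7, 0], "rot": [0, 0, 0], "gripper": 0},
  {"offset": [-1.9, -7.6, 0], "rot": [0, 0, 0], "gripper": 0},
  {"offset": [-2.7, -8.4, 0], "rot": [0, 0, 0], "gripper": 0},
  {"offset": [-2.7, -8.4, 0], "rot": [0, 0, 0], "gripper": 0},
])

```text
time_s: 8.45
eef_pos: [516.8, 21.0, 109.8]
ee_rot: [0.0, -0.034, 0.999, -0.0]
force: [-0.0, 0.2, 0.5]
grip_width: 0.001
grip_force: 0.0
```

```bash
python3 - <<'E'
from h import *
s=sense();print(s["eef_pos"],s["force"])
c=capture("scene"); save("pics/s5.png",c["color"][170:320,240:440],3.5)
E
```

```text
[516.84255622  20.95045431 109.84990356] [-0.00352206  0.16092805  0.51856654]
```

View pics/s5.png

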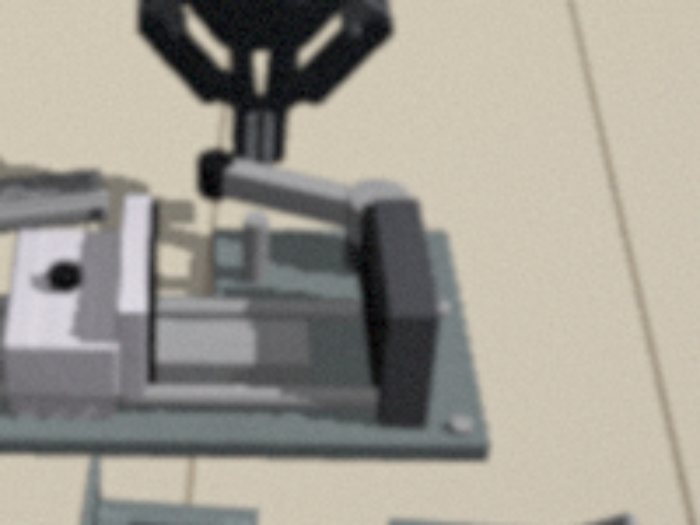

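The lever (bar from (220,170) to the hub at (370,190) in the crop) is at about 1.2 rad, with the finger behind its end and the post at (257,245) ahead. Pushing to the stop.

Request:
step_arm([
  {"offset": [-0.7, -0.3, 0], "rot": [0, 0, 0], "gripper": 0},
  {"offset": [-1.4, -0.6, 0], "rot": [0, 0, 0], "gripper": 0},
  {"offset": [-1.9, -0.8, 0], "rot": [0, 0, 0], "gripper": 0},
  {"offset": [-2.2, -0.9, 0], "rot": [0, 0, 0], "gripper": 0},
  {"offset": [-2.4, -0.9, 0], "rot": [0, 0, 0], "gripper": 0},
  {"offset": [-2.4, -0.9, 0], "rot": [0, 0, 0], "gripper": 0},
])

```text
time_s: 9.1
eef_pos: [540.6, 14.6, 109.9]
ee_rot: [0.0, -0.035, 0.999, -0.0]
force: [0.2, 0.3, -0.4]
grip_width: 0.001
grip_force: 0.0
```

Request:
step_arm([
  {"offset": [-0.1, 0, 0], "rot": [0, 0, 0], "gripper": 0},
  {"offset": [-0.2, 0, 0], "rot": [0, 0, 0], "gripper": 0},
  {"offset": [-0.2, 0, 0], "rot": [0, 0, 0], "gripper": 0},
])

```text
time_s: 9.4
eef_pos: [542.3, 14.8, 110.0]
ee_rot: [0.0, -0.035, 0.999, -0.0]
force: [-1.6, -1.1, 0.6]
grip_width: 0.003
grip_force: 0.6
```

Continue in small steps until the stop is felt.

Request:
step_arm([
  {"offset": [-0.1, 0, 0], "rot": [0, 0, 0], "gripper": 0},
  {"offset": [-0.2, 0, 0], "rot": [0, 0, 0], "gripper": 0},
  {"offset": [-0.2, 0, 0], "rot": [0, 0, 0], "gripper": 0},
])

```text
time_s: 9.7
eef_pos: [544.4, 15.0, 110.0]
ee_rot: [0.0, -0.035, 0.999, -0.0]
force: [-1.1, -0.9, -0.5]
grip_width: -0.001
grip_force: 0.5
```

Request:
step_arm([
  {"offset": [-0.1, 0, 0], "rot": [0, 0, 0], "gripper": 0},
  {"offset": [-0.2, 0, 0], "rot": [0, 0, 0], "gripper": 0},
  {"offset": [-0.2, 0, 0], "rot": [0, 0, 0], "gripper": 0},
])

```text
time_s: 10.0
eef_pos: [545.0, 15.1, 109.9]
ee_rot: [-0.002, -0.035, 0.999, 0.0]
force: [-11.2, -3.2, 7.6]
grip_width: 0.004
grip_force: 5.7
```

That is the stop (11 N). Back away, rise, and check.

Request:
step_arm([
  {"offset": [1, 0, 0], "rot": [0, 0, 0], "gripper": 0},
  {"offset": [3, 0, 0], "rot": [0, 0, 0], "gripper": 0},
  {"offset": [3, 0, -4], "rot": [0, 0, 0], "gripper": 0},
  {"offset": [3, 0, -8], "rot": [0, 0, 0], "gripper": 0},
  {"offset": [3, 0, -12], "rot": [0, 0, 0], "gripper": 0},
  {"offset": [12, 15, -12], "rot": [0, 0, 0], "gripper": 0},
  {"offset": [12, 15, -12], "rot": [0, 0, 0], "gripper": 0},
  {"offset": [12, 15, -12], "rot": [0, 0, 0], "gripper": 0},
  {"offset": [12, 15, -12], "rot": [0, 0, 0], "gripper": 0},
  {"offset": [12, 15, -12], "rot": [0, 0, 0], "gripper": 0},
  {"offset": [12, 15, -12], "rot": [0, 0, 0], "gripper": 0},
])

```text
time_s: 11.1
eef_pos: [416.4, 156.6, 230.2]
ee_rot: [0.001, -0.035, 0.999, 0.0]
force: [-0.4, 0.2, -0.8]
grip_width: 0.004
grip_force: 0.0
```

```bash
python3 m.py; ls -t pics | head -1; cp "pics/$(ls -t pics|head -1)" pics/final.png
```

```text
[416.4 156.6 230.2] [-0.4  0.2 -0.8]
plate y 135 [28.5 43.4]
plate y 127 [28.3 43.4]
button 47 66.14207428515205
t_11.10.png
```

View pics/final.png

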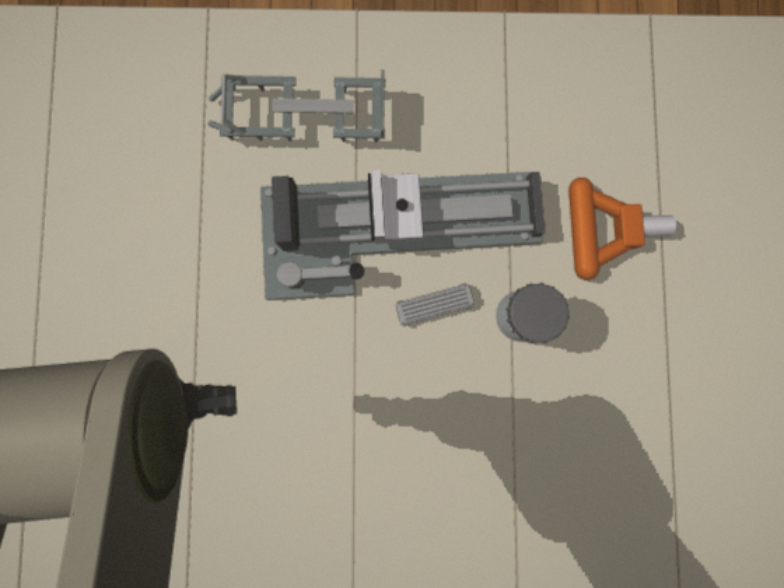

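The lever runs from (289,273) to (357,271), parallel to the rail and against its post. The jaw's button at (402,205) is at the notch and dropped. The other gear hasn't moved and the arm is clear.

```bash
python3 -c "
from rig import *
print(finish_job())"
```

```text
the job is handed in; nothing more can be done
None
```

The job is handed in, though no verdict came back: the last top view shows the jaw's pin dropped in the notch, the lever closed against its stop, the other gear where it lay and the arm clear.

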